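Straighten the row of chocolate boxes under the display shelf

TASK

Nudge the three flat chocolate boxes into one even row under the clear display shelf, which opens away from you, one box square behind each yellow marker (any colour order), each pressed gently home against the wooden back stop so that you feel it (more than 3 N) without shifting the stop by more than 5 mm. Do the left place first, then the right one and the middle one last, and leave the goods around them alone.

Things in the scene. Friction and masses are not known exactly. Their poses are not given: they have to be found in the camera images.
- box_blue: flat chocolate gift box, blue with white ribbons and a brass seal, 90 mm long (own x) by 94 mm wide (own y) by 28 mm high, about 250 g; too wide to grip, it slides on the counter. Origin: centre of its underside. At the start it lies on the open side of the shelf, away from the robot, its own x pointing roughly into the shelf.
- box_orange: flat chocolate gift box, orange with white ribbons and a brass seal, 90 mm long (own x) by 94 mm wide (own y) by 28 mm high, about 250 g; too wide to grip, it slides on the counter. Origin: centre of its underside. At the start it lies on the open side of the shelf, away from the robot, its own x pointing roughly into the shelf.
- box_green: flat chocolate gift box, green with white ribbons and a brass seal, 90 mm long (own x) by 94 mm wide (own y) by 28 mm high, about 250 g; too wide to grip, it slides on the counter. Origin: centre of its underside. At the start it lies on the open side of the shelf, away from the robot, its own x pointing roughly into the shelf.
- shelf: fixed clear acrylic display bridge between robot and boxes: top plate 150 mm deep (own x) by 460 mm wide (own y), underside 130 mm, top 136 mm above the counter, with an 8 mm side wall at each end. Origin: middle of its front edge (the edge with the markers, farther from the robot), at counter level; x points into the shelf, towards the robot, y to the robot's right.
- stop: wooden back stop under the shelf: a bar 420 mm wide, 22 mm thick, 36 mm high, across the shelf. Origin: middle of its front face at counter level, 100 to 115 mm behind the shelf's front edge; same axes as the shelf. Only friction holds it: it slides back when pushed with more than about 12 N in all.
- lane_left (a point): left row place (left = the robot's left, world +y): point at counter level below the left of the three yellow markers (22 x 30 mm) on the shelf's front edge; x into the shelf, y along its front edge to the robot's right. Neighbouring places are 130 mm apart.
- lane_right (a point): right row place (left = the robot's left, world +y): point at counter level below the right of the three yellow markers (22 x 30 mm) on the shelf's front edge; x into the shelf, y along its front edge to the robot's right. Neighbouring places are 130 mm apart.
- lane_middle (a point): middle row place (left = the robot's left, world +y): point at counter level below the middle of the three yellow markers (22 x 30 mm) on the shelf's front edge; x into the shelf, y along its front edge to the robot's right. Neighbouring places are 130 mm apart.
- jar_honey: bystander: amber honey jar, r 34 mm, 85 mm high, standing on top of the shelf, left. Origin: centre of its underside.
- jar_pepper: bystander: red jar with black cap, r 34 mm, 85 mm high, on top of the shelf, right. Origin: centre of its underside.
- tub_kraft: bystander: brown cardboard tub, r 47 mm, 65 mm high, left of the boxes. Origin: centre of its underside.
- tub_small: bystander: brown cardboard tub, r 38 mm, 60 mm high, beside the shelf, right. Origin: centre of its underside.
- bottle_syrup: bystander: amber bottle, r 30 mm, 190 mm high, right of the boxes. Origin: centre of its underside.
- can_spread: bystander: white can with green label, r 37 mm, 55 mm high, beside the shelf, left. Origin: centre of its underside.
- spatula: bystander: 200 mm spatula lying left of the shelf. Origin: about mid-length, on its underside; its long axis is own x.

How it is judged (in metres and radians):
On the way, in this order (a step that is already met when the one before it is completed fails the run):
1. A box at the left marker is pressed against the back stop with more than 3 N for 0.15 s, centred on the marker within 10 mm (((y of box_blue in the frame of lane_left between -0.01 and 0.01 m and contact force between box_blue and stop above 3 N) or (y of box_orange in the frame of lane_left between -0.01 and 0.01 m and contact force between box_orange and stop above 3 N) or (y of box_green in the frame of lane_left between -0.01 and 0.01 m and contact force between box_green and stop above 3 N))), for 0.15 s.
2. A box at the right marker is pressed against the back stop with more than 3 N for 0.15 s, centred on the marker within 10 mm (((y of box_blue in the frame of lane_right between -0.01 and 0.01 m and contact force between box_blue and stop above 3 N) or (y of box_orange in the frame of lane_right between -0.01 and 0.01 m and contact force between box_orange and stop above 3 N) or (y of box_green in the frame of lane_right between -0.01 and 0.01 m and contact force between box_green and stop above 3 N))), for 0.15 s.
3. A box at the middle marker is pressed against the back stop with more than 3 N for 0.15 s, centred on the marker within 10 mm (((y of box_blue in the frame of lane_middle between -0.01 and 0.01 m and contact force between box_blue and stop above 3 N) or (y of box_orange in the frame of lane_middle between -0.01 and 0.01 m and contact force between box_orange and stop above 3 N) or (y of box_green in the frame of lane_middle between -0.01 and 0.01 m and contact force between box_green and stop above 3 N))), for 0.15 s.
At the end, for the whole second after the job is handed in: At each of the three markers one box lies flat and at rest, centred sideways on its marker within 10 mm, square to the shelf within 0.06 rad (3.4 degrees), its far face within 4 mm of the back stop (((y of box_blue in the frame of lane_left between -0.01 and 0.01 m and x of box_blue in the frame of stop between -0.049 and -0.04 m and angle between the x axis of box_blue and the x axis of shelf, either way round below 0.06 rad and angle between box_blue's own z axis and vertical below 0.05 rad and linear speed of box_blue below 0.01 m/s) or (y of box_orange in the frame of lane_left between -0.01 and 0.01 m and x of box_orange in the frame of stop between -0.049 and -0.04 m and angle between the x axis of box_orange and the x axis of shelf, either way round below 0.06 rad and angle between box_orange's own z axis and vertical below 0.05 rad and linear speed of box_orange below 0.01 m/s) or (y of box_green in the frame of lane_left between -0.01 and 0.01 m and x of box_green in the frame of stop between -0.049 and -0.04 m and angle between the x axis of box_green and the x axis of shelf, either way round below 0.06 rad and angle between box_green's own z axis and vertical below 0.05 rad and linear speed of box_green below 0.01 m/s)) and ((y of box_blue in the frame of lane_right between -0.01 and 0.01 m and x of box_blue in the frame of stop between -0.049 and -0.04 m and angle between the x axis of box_blue and the x axis of shelf, either way round below 0.06 rad and angle between box_blue's own z axis and vertical below 0.05 rad and linear speed of box_blue below 0.01 m/s) or (y of box_orange in the frame of lane_right between -0.01 and 0.01 m and x of box_orange in the frame of stop between -0.049 and -0.04 m and angle between the x axis of box_orange and the x axis of shelf, either way round below 0.06 rad and angle between box_orange's own z axis and vertical below 0.05 rad and linear speed of box_orange below 0.01 m/s) or (y of box_green in the frame of lane_right between -0.01 and 0.01 m and x of box_green in the frame of stop between -0.049 and -0.04 m and angle between the x axis of box_green and the x axis of shelf, either way round below 0.06 rad and angle between box_green's own z axis and vertical below 0.05 rad and linear speed of box_green below 0.01 m/s)) and ((y of box_blue in the frame of lane_middle between -0.01 and 0.01 m and x of box_blue in the frame of stop between -0.049 and -0.04 m and angle between the x axis of box_blue and the x axis of shelf, either way round below 0.06 rad and angle between box_blue's own z axis and vertical below 0.05 rad and linear speed of box_blue below 0.01 m/s) or (y of box_orange in the frame of lane_middle between -0.01 and 0.01 m and x of box_orange in the frame of stop between -0.049 and -0.04 m and angle between the x axis of box_orange and the x axis of shelf, either way round below 0.06 rad and angle between box_orange's own z axis and vertical below 0.05 rad and linear speed of box_orange below 0.01 m/s) or (y of box_green in the frame of lane_middle between -0.01 and 0.01 m and x of box_green in the frame of stop between -0.049 and -0.04 m and angle between the x axis of box_green and the x axis of shelf, either way round below 0.06 rad and angle between box_green's own z axis and vertical below 0.05 rad and linear speed of box_green below 0.01 m/s))); the robot touches nothing.
It fails at once if The back stop is shifted by more than 5 mm (distance of stop from where it was at the start of the episode above 0.005 m).
It fails at once if The robot bumps the shelf with more than 15 N (contact force between any of the arm, the fingers and shelf above 15 N).
It fails at once if A bystander (jar, tub, bottle, can or spatula) is moved by more than 20 mm (distance of any of jar_honey, jar_pepper, tub_kraft, tub_small, bottle_syrup, can_spread, spatula from where it was at the start of the episode above 0.02 m).
It also fails if it takes over 72 s, if anything falls off the work surface, if the arm or the gripper's body presses on something with over 40 N, if the wrist force passes 120 N, or if a joint passes its speed limit or range.

ROBOT

A 6-joint arm with a two-finger parallel gripper is mounted at the origin on the work surface. World frame = base frame: x ahead of the robot, y to its left, z up, the work surface at z = 0. Lengths are in mm, angles in degrees, forces in N, time in s.
With the tool pointing down it reaches from about 300 to 850 mm from the base axis. Payload 4.2 kg.
Tool frame: the origin (TCP) lies on the centre line of the jaws, within the pads' length; the fingertips stand 14 mm ahead of it and the grasp point (between the pads) lies 5 mm behind it (env.finger_overhang is the z of the fingertips in the tool frame, in mm); z points along the fingers, y is the line along which they close (so a half turn about z gives the same grasp; the last joint's range is limited). The gripper opens to 91 mm and grips with 3 to 60 N. Pads are 32 mm wide; open, the fingers measure 118 mm over their backs; the gripper's body (76 mm by 178 mm) begins 60 mm behind the grasp point.
Start: joints at [-78.151, 18.312, 89.639, -0, 72.044, -1.146], TCP at [129.297, -560.289, 227.976] pointing down, gripper open.
Joint ranges: [-177.97, 177.97], [-48.28, 115.42], [12.27, 149.76], [-77.06, 257.06], [2.81, 150.46], [-146.56, 146.56]. Speed limits (degrees/s): [147.25, 147.25, 180, 180, 180, 180].

INTERFACE

Orientations are given as [roll, pitch, yaw] about the fixed x, y, z axes, in that order (R = Rz(yaw) Ry(pitch) Rx(roll)).
In Python, from workcell import sensors, viewer, env gives the robot as it stands. The module is installed in compiled form; this text tells all that it offers.
- The arm moves only by the tool step_arm, never from a script. Its argument "plan" is one flat list of numbers, 6 for each row, row after row: the shift along the tool's x, y, z in cm, then the turn, a rotation vector about the tool's x, y, z in rad. In form: [x, y, z, wx, wy, wz, x, y, z, wx, wy, wz, ...]. A call has 1 to 5 rows; each row shifts and turns the commanded pose from where the row before left it, along the tool's axes as they then stand; what a row does not reach is not made up. A row lasts 1/12 s, in which the tool goes at most 41.7 mm and 7.16 degrees, less where a joint would pass 70% of its speed; a pose out of reach is approached as far as the arm can. A call is refused whole if a number of a shift passes 4.17 or a number of a turn 0.125, either way. A call with a gripper value outside its range is refused whole. "hand" is the finger opening in cm, from 0 to 9.12, set as the call begins (left out, the last holds). The fingers move at their own pace and stop on an object; "newtons" is the grip in N (left out, the last holds). Time passes only in rows, so rows that do not move let the fingers close. It gives the time, the measured TCP pose, the force, the opening and the grip force at its end, in the units of the state.
- sensors.state(): the state, without advancing time (a new reading comes with each control period).
- viewer.grab_frame(name): name is "side" or "top"; returns a dict with "img" (384x512x3 uint8, red, green, blue), "fx", "fy", "cx", "cy" (pixels), "k1" (the pictures are not rectified: a ray, as slopes to the right and down, at radius r is drawn at 1 + k1 r^2 times it, then the intrinsics apply), "position" and "attitude" of the camera in the world. Camera axes: x right, y down, z forward; pixel columns grow to the right and rows downward; lengths in mm; the calibration is good to about 2 mm. A picture is of the moment at which its call begins. There is no depth.
- env.job_done(): hands the job in; it is judged then, once.
Trained networks look in a picture, given as the dict that the camera call returned (one of the last four; its "shot" number tells which), for a name from the list of things; names that differ only in an ending like _2 or _b are one class to them, and where a whole thing is asked for, a point or a joint stands for the part that bears it (a point fixed in the world has none). Each returns a list of dicts, best first, with "score" (0 to 1); they miss things now and then, are a little off and sometimes report something else, mostly with a low value. They report only what shows in the picture. A call takes as long as a camera call.
- viewer.boxes_of(name, picture): "location" ([column, row] in pixels, amid what is visible of it).
- viewer.pinpoint(name, picture): "location" ([column, row] in pixels: a listed point, or the origin of a listed thing).
The state is a dict: "time_s": time; "qpos": joint angles; "qvel": joint speeds; "effort": joint torques, N m; "ee_pos": TCP position; "ee_rot": TCP orientation; "force": force on the tool from outside, world axes, zero at the start; "torque": the same for the moment, N m; "gripper_width": finger opening in mm; "gripper_force": force on a finger pad.
Only numpy, scipy, OpenCV 4.12 (cv2) and the standard library are available. Lean on these libraries where they do the work, as an engineer would, in place of code of your own. Each camera call takes 0.05 s, during which the arm holds its last target. There are 200 camera calls.

## Working session

There is one attempt and no reset: what is moved stays moved. The work goes in short steps, Python scripts to look and compute and a tool call to move; the robot and the scene stay as the last step left them, time stands still between calls to the robot, and variables do not carry over. Pictures are saved under pics/ and viewed, at most 10 in all, crops included, and the job is handed in when it is done.

Besides the shell and the picture viewer there is one more tool, called after "Emit:" by a JSON object that holds its "api" and its "payload". step_arm: Moves the arm, as the interface text tells. Its arguments: {"type":"object","properties":{"plan":{"type":"array","items":{"type":"number"}},"hand":{"type":"number"},"newtons":{"type":"number"}},"required":["plan"]}

```bash
mkdir -p pics; cat > h.py <<'E'
import numpy as np, cv2
from scipy.spatial.transform import Rotation as R
from workcell import sensors, viewer, env
def att(p):
    a=np.array(p["attitude"],float)
    if a.shape==(3,3): return a
    return R.from_euler('xyz',a,degrees=True).as_matrix()
def K(p): return np.array([[p["fx"],0,p["cx"]],[0,p["fy"],p["cy"]],[0,0,1.]])
def D(p): return np.array([p["k1"],0,0,0,0.])
def ray(p,uv):
    s=cv2.undistortPoints(np.array(uv,float).reshape(-1,1,2),K(p),D(p)).reshape(-1,2)
    return np.c_[s,np.ones(len(s))]@att(p).T
def onplane(p,uv,z):
    d=ray(p,uv); o=np.array(p["position"],float)
    return o+d*((z-o[2])/d[:,2])[:,None]
def proj(p,X):
    A=att(p); rv=cv2.Rodrigues(A.T)[0]; t=-A.T@np.array(p["position"],float)
    return cv2.projectPoints(np.array(X,float).reshape(-1,3),rv,t,K(p),D(p))[0].reshape(-1,2)
def save(p,n,s=1.5): cv2.imwrite(n,cv2.resize(p["img"][:,:,::-1],None,fx=s,fy=s,interpolation=cv2.INTER_CUBIC))
E
cat > a.py <<'E'
from h import *
for c in ("top","side"):
    p=viewer.grab_frame(c); save(p,f"pics/{c}0.png")
    print(c,{k:v for k,v in p.items() if k!="img"})
    for n in "box_blue box_orange box_green shelf stop lane_left lane_right lane_middle jar_honey jar_pepper tub_kraft tub_small bottle_syrup can_spread spatula".split():
        for d in viewer.pinpoint(n,p)[:2]:
            print(n,np.round(d["location"],1),round(d["score"],2),onplane(p,d["location"],136 if 'jar' in n else 0)[0][:2].round(1))
print(sensors.state())
E
python3 a.py
```

```text
top {'fx': 414.139135670998, 'fy': 414.139135670998, 'cx': 249.3636485864032, 'cy': 191.6127727738872, 'k1': -0.1531856221911669, 'position': array([ 441.76915787,   69.96952606, 1381.31529044]), 'attitude': array([-1.73893416e+02, -3.57046074e-02, -9.16426577e+01]), 'shot': 1}
box_blue [259.5 177.9] 0.87 [634.9  29.4]
box_orange [305.3 169.7] 0.76 [ 658.6 -126.5]
box_green [216.2 174.6] 0.84 [650.4 175. ]
box_green [207.3 235.9] 0.49 [445.3 209. ]
shelf [263.  204.6] 0.58 [544.5  20.5]
stop [217. 174.] 0.5 [652.3 172.3]
lane_left [264.3 204.8] 0.55 [543.7  16.2]
lane_left [354.6 152.9] 0.42 [ 712.6 -299.6]
jar_honey [208.1 236.6] 0.98 [442.8 193. ]
jar_pepper [326.7 234.6] 0.78 [ 438.1 -163.8]
tub_kraft [164.7 193.2] 0.71 [592.3 350.6]
tub_kraft [209.5 237.6] 0.38 [439.5 201.8]
tub_small [364.2 199.3] 0.7 [ 552.1 -323.4]
bottle_syrup [354.3 154.9] 0.59 [ 705.6 -298.1]
can_spread [172.8 237.4] 0.91 [443.1 324.8]
can_spread [351.1 154.4] 0.56 [ 707.6 -287.1]
spatula [131.1 238.9] 0.77 [441. 467.]
spatula [163.7 192.7] 0.69 [594. 354.]
side {'fx': 416.2885936723871, 'fy': 416.288593672
[... 908 characters left out ...]
 ] 0.76 [432.5 454.4]
{'time_s': 1.6, 'qpos': array([-7.81520374e+01,  1.83104412e+01,  8.96394777e+01,  8.35562372e-04,
        7.20428908e+01, -1.14592139e+00]), 'qvel': array([ 0.0225557 ,  0.05858302, -0.05704329,  0.00698537, -0.05123503,
       -0.02535656]), 'effort': array([-2.80860047e-03, -4.12358630e+01, -2.32228482e+01,  7.25730392e-02,
        3.76198464e-02, -3.47009760e-06]), 'ee_pos': array([ 129.29524437, -560.29046615,  227.98732079]), 'ee_rot': array([ 1.79992795e+02, -6.50935768e-04,  1.29936264e+01]), 'force': array([-0.90567774,  1.12763124, -0.26945453]), 'torque': array([-0.00768633,  0.00076477, -0.0440055 ]), 'gripper_force': 0.0, 'gripper_width': 91.29676338233041}
```

View pics/top0.png

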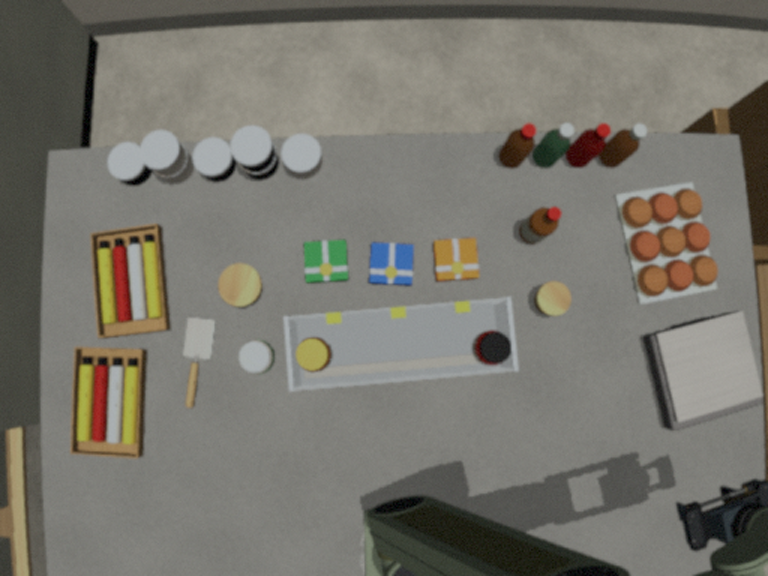

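View pics/side0.png

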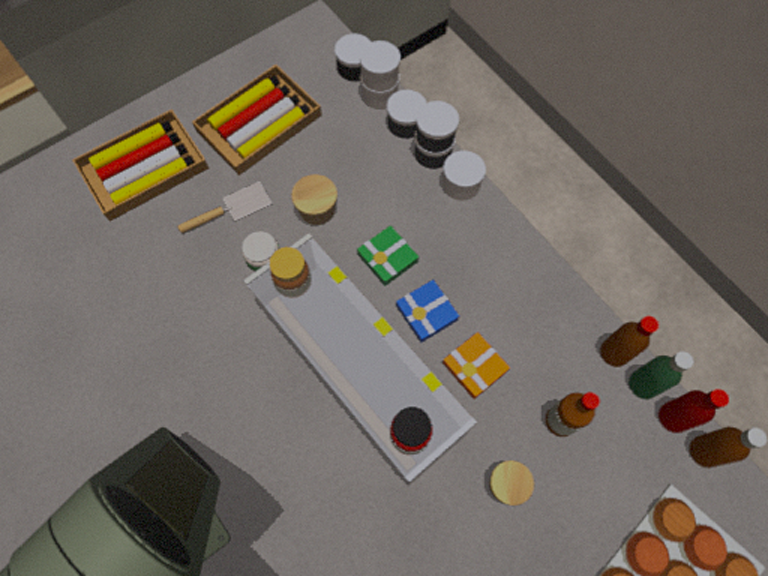

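The top view shows green, blue and orange boxes at about (324,261), (391,263) and (457,259), in the 1.5x picture. The yellow markers are at (334,318), (399,312) and (462,307), and the shelf is slightly yawed. The side view agrees. Next I fit the poses using both views.

```bash
cat > fit.py <<'E'
from h import *
from scipy.optimize import minimize
HUE={"green":(45,85),"blue":(100,125),"orange":(8,19),"yellow":(25,34)}
def mask(p,c,smin=110):
    h=cv2.cvtColor(p["img"],cv2.COLOR_RGB2HSV); lo,hi=HUE[c]
    return cv2.inRange(h,(lo,smin,60),(hi,255,255))
def near(m,uv,r=28):
    z=np.zeros_like(m); cv2.circle(z,tuple(int(round(v)) for v in uv),r,255,-1); return m&z
def corners(x,y,a):
    c,s=np.cos(a),np.sin(a)
    return np.array([[x+c*u-s*v,y+s*u+c*v,z] for u in(-45,45) for v in(-47,47) for z in(0,28)])
def fitbox(pics,col,x0):
    S=8; H=[]
    for p in pics:
        m=near(mask(p,col),proj(p,[[x0[0],x0[1],20]])[0])
        pts=cv2.findNonZero(m); 
        if pts is None: continue
        pts=pts.reshape(-1,2).astype(float)
        pts=np.vstack([pts+d for d in((.5,.5),(-.5,.5),(.5,-.5),(-.5,-.5))])
        H.append((p,pts.mean(0)))
        h=cv2.convexHull(pts.astype(np.float32)).reshape(-1,2)
        o=pts.mean(0)-40; im=np.zeros((640,640),np.uint8)
        cv2.fillConvexPoly(im,np.round((h-o)*S).astype(int),1); H[-1]=(p,o,im)
    def cost(q):
        t=0
        for p,o,im in H:
            h=cv2.convexHull(((proj(p,corners(q[0],q[1],q[2]/50))-o)*S).astype(np.float32)).reshape(-1,2)
            r=np.zeros_like(im); cv2.fillConvexPoly(r,np.round(h).astype(int),1)
            t+=(r&im).sum()/(r|im).sum()
        return -t/len(H)
    b=min((minimize(cost,[x0[0],x0[1],a*50],method="Nelder-Mead",options=dict(initial_simplex=[[x0[0],x0[1],a*50],[x0[0]+8,x0[1],a*50],[x0[0],x0[1]+8,a*50],[x0[0],x0[1],a*50+5]],xatol=.05,fatol=1e-4)) for a in(-.08,.06)),key=lambda r:r.fun)
    return b.x[0],b.x[1],np.degrees(b.x[2]/50),-b.fun
E
cat > b.py <<'E'
from fit import *
P=[viewer.grab_frame("top"),viewer.grab_frame("side")]
for c,x0 in (("green",(650,175)),("blue",(636,29)),("orange",(658,-124))):
    print(c,np.round(fitbox(P,c,x0),2),[np.round(fitbox([p],c,x0),2) for p in P])
for p in P:
    n,l,st,ce=cv2.connectedComponentsWithStats(mask(p,"yellow"))
    for i in range(1,n):
        if 20<st[i][4]<200: print(st[i][2:],ce[i],onplane(p,ce[i],136)[0].round(1))
E
python3 b.py
```

```text
green [652.9  171.95   1.18   0.9 ] [array([650.44, 170.87,   2.58,   0.93]), array([655.33, 174.96,   3.41,   0.91])]
blue [643.13  28.02  -3.38   0.95] [array([641.22,  27.72,  -3.61,   0.97]), array([645.02,  28.16,  -4.29,   0.98])]
orange [ 648.46 -117.29    1.64    0.94] [array([ 646.62, -117.59,    1.  ,    0.97]), array([ 651.42, -116.81,    2.45,    0.97])]
[ 7  7 38] [304.65789474 178.13157895] [ 611.4 -104.   136. ]
[ 6  6 35] [216.57142857 179.42857143] [615.  163.9 136. ]
[ 6  5 23] [260.2173913  181.08695652] [606.1  31.5 136. ]
[ 9  7 51] [307.80392157 204.17647059] [ 531.7 -110.2  136. ]
[ 9  7 51] [265.07843137 207.66666667] [524.9  19.4 136. ]
[ 9  6 51] [222.07843137 211.45098039] [517.2 149.2 136. ]
[12 11 74] [224.52702703 182.87837838] [520.9 150.5 136. ]
[13 12 82] [255.06097561 217.36585366] [528.7  20.3 136. ]
[ 9  9 59] [312.30508475 245.98305085] [ 601.3 -131.   136. ]
[12 13 90] [287.36666667 254.1       ] [ 536.  -109.2  136. ]
```

Emit:
{"api": "step_arm", "payload": {"plan": [0,0,-3.5,0,0,0.0567,0,0,-3.5,0,0,0.0567,0,0,-3.5,0,0,0.0567,2.52,-2.7,0,0,0,0,2.52,-2.7,0,0,0,0], "hand": 6}}

```text
time_s: 2.12
ee_pos: [176.7, -504.8, 335.3]
ee_rot: [179.7, -0.1, 3.1]
force: [0.8, -0.4, -0.9]
gripper_width: 61.4
gripper_force: 0.0
```

Emit:
{"api": "step_arm", "payload": {"plan": [2.52,-2.7,0,0,0,0,2.52,-2.7,0,0,0,0,2.52,-2.7,0,0,0,0,2.52,-2.7,0,0,0,0,2.52,-2.7,0,0,0,0]}}

```text
time_s: 2.53
ee_pos: [295.4, -360.0, 333.2]
ee_rot: [180.0, -0.0, 3.2]
force: [0.6, 0.2, 0.3]
gripper_width: 59.8
gripper_force: 0.0
```

Emit:
{"api": "step_arm", "payload": {"plan": [2.52,-2.7,0,0,0,0,2.52,-2.7,0,0,0,0,2.52,-2.7,0,0,0,0,2.52,-2.7,0,0,0,0,2.52,-2.7,0,0,0,0]}}

```text
time_s: 2.95
ee_pos: [413.6, -218.0, 333.2]
ee_rot: [180.0, -0.0, 3.2]
force: [0.3, -1.4, -0.3]
gripper_width: 60.1
gripper_force: 0.0
```

Emit:
{"api": "step_arm", "payload": {"plan": [2.52,-2.7,0,0,0,0,2.52,-2.7,0,0,0,0,2.52,-2.7,0,0,0,0,2.52,-2.7,0,0,0,0,2.52,-2.7,0,0,0,0]}}

```text
time_s: 3.37
ee_pos: [531.9, -76.0, 333.1]
ee_rot: [180.0, -0.0, 3.3]
force: [0.8, -0.7, 0.4]
gripper_width: 60.1
gripper_force: 0.0
```

Emit:
{"api": "step_arm", "payload": {"plan": [2.52,-2.7,0,0,0,0,2.52,-2.7,0,0,0,0,2.52,-2.7,0,0,0,0,2.52,-2.7,0,0,0,0,2.52,-2.7,0,0,0,0]}}

```text
time_s: 3.78
ee_pos: [650.0, 65.8, 332.9]
ee_rot: [180.0, -0.0, 3.3]
force: [0.6, -1.1, 1.2]
gripper_width: 60.1
gripper_force: 0.0
```

Emit:
{"api": "step_arm", "payload": {"plan": [2.8,-2.6,0,0,0,0,2.8,-2.6,0,0,0,0,2.8,-2.6,0,0,0,0,0,-2.6,0,0,0,0,0,0,0,0,-0.105,0]}}

```text
time_s: 4.2
ee_pos: [723.3, 178.3, 331.3]
ee_rot: [-179.9, 6.5, 3.6]
force: [-0.1, 0.2, 0.9]
gripper_width: 59.8
gripper_force: 0.0
```

Emit:
{"api": "step_arm", "payload": {"plan": [0,0,0,0,-0.105,0,0,0,0,0,-0.105,0,0,0,0,0,-0.105,0,0,0,0,0,-0.105,0,0,0,0,0,0,0]}}

```text
time_s: 4.62
ee_pos: [713.2, 169.4, 314.8]
ee_rot: [180.0, 29.9, 3.1]
force: [0.5, 0.6, -2.5]
gripper_width: 59.6
gripper_force: 0.0
```

```bash
python3 -c "
from h import *
s=sensors.state(); print({k:np.round(s[k],2) for k in('time_s','qpos','ee_pos','ee_rot','force')})"
```

```text
{'time_s': np.float64(4.62), 'qpos': array([ 10.79,  56.4 ,  12.62,   6.  , 140.53, 101.31]), 'ee_pos': array([713.16, 169.36, 314.8 ]), 'ee_rot': array([179.98,  29.93,   3.1 ]), 'force': array([ 0.53,  0.56, -2.52])}
```

Emit:
{"api": "step_arm", "payload": {"plan": [2.43,-0.12,3.21,0,0,0,2.43,-0.12,3.21,0,0,0,2.43,-0.12,3.21,0,0,0,2.43,-0.12,3.21,0,0,0,2.43,-0.12,3.21,0,0,0]}}

```text
time_s: 5.03
ee_pos: [740.9, 178.0, 126.7]
ee_rot: [-179.8, 28.5, 3.3]
force: [0.7, 0.1, 0.4]
gripper_width: 60.0
gripper_force: 0.0
```

```bash
cat > s.py <<'E'
from h import *
s=sensors.state(); print({k:np.round(s[k],2).tolist() for k in('time_s','qpos','ee_pos','ee_rot','force')})
d=np.array([.9984,.0569]); e=np.array([.0569,-.9984]); m=np.array([526.8,19.9])
q=s['ee_pos'][:2]-m; print('out from mid marker',(q@d).round(1),'right',(q@e).round(1))
E
python3 s.py
```

```text
{'time_s': 5.03, 'qpos': [11.02, 57.39, 36.01, 4.24, 114.82, 98.59], 'ee_pos': [740.91, 177.99, 126.69], 'ee_rot': [-179.83, 28.51, 3.28], 'force': [0.67, 0.09, 0.4]}
out from mid marker 222.8 right -145.7
```

Emit:
{"api": "step_arm", "payload": {"plan": [1.75,0,3.03,0,0,0,1.75,0,3.03,0,0,0,0,0,0,0,0,0]}}

```text
time_s: 5.28
ee_pos: [739.0, 177.4, 49.2]
ee_rot: [-180.0, 29.4, 3.2]
force: [-0.1, -0.2, -2.4]
gripper_width: 60.1
gripper_force: 0.0
```

```bash
python3 s.py
```

```text
{'time_s': 5.28, 'qpos': [11.01, 59.9, 41.57, 4.03, 107.64, 98.04], 'ee_pos': [739.01, 177.43, 49.2], 'ee_rot': [-179.99, 29.38, 3.2], 'force': [-0.12, -0.22, -2.42]}
out from mid marker 220.8 right -145.2
```

Emit:
{"api": "step_arm", "payload": {"plan": [1.25,0,2.17,0,0,0,0,0,0,0,0,0,-0.693,0,0.4,0,0,0,-0.693,0,0.4,0,0,0,-0.693,0,0.4,0,0,0]}}

```text
time_s: 5.7
ee_pos: [718.9, 176.9, 33.7]
ee_rot: [-179.8, 28.6, 3.3]
force: [-0.6, 0.7, 1.0]
gripper_width: 60.0
gripper_force: 0.0
```

Emit:
{"api": "step_arm", "payload": {"plan": [-0.6,0,0.346,0,0,0,-0.866,0.1,0.5,0,0,0,-0.866,0.1,0.5,0,0,0,-0.866,0.1,0.5,0,0,0,-0.866,0.1,0.5,0,0,0]}}

```text
time_s: 6.12
ee_pos: [673.3, 170.6, 33.9]
ee_rot: [-179.8, 28.4, 3.3]
force: [3.0, 0.0, 2.2]
gripper_width: 59.9
gripper_force: 2.1
```

```bash
python3 s.py
```

```text
{'time_s': 6.12, 'qpos': [11.39, 52.54, 60.04, 4.09, 95.55, 97.54], 'ee_pos': [673.34, 170.61, 33.89], 'ee_rot': [-179.78, 28.42, 3.28], 'force': [2.98, 0.01, 2.24]}
out from mid marker 154.9 right -142.1
```

Emit:
{"api": "step_arm", "payload": {"plan": [0.866,0,-0.5,0,0,0,0.866,0,-0.5,0,0,0,0,0,0,0,0,0]}}

```text
time_s: 6.37
ee_pos: [693.8, 171.5, 33.2]
ee_rot: [-179.8, 28.5, 3.3]
force: [-0.9, 0.1, 0.4]
gripper_width: 59.6
gripper_force: 0.0
```

```bash
python3 s.py; cat > c.py <<'E'
from fit import *
import sys
d=np.array([.9984,.0569]); e=np.array([.0569,-.9984]); m=np.array([526.8,19.9])
P=[viewer.grab_frame("top"),viewer.grab_frame("side")]
for c in sys.argv[1:]:
    c,o,r=c.split(','); x0=m+float(o)*d+float(r)*e
    for p in P+[None]:
        try:
            f=fitbox([p] if p else P,c,x0); q=np.array(f[:2])-m
            print(c,'out',(q@d).round(1),'right',(q@e).round(1),'yaw',(f[2]-3.26).round(1),'iou',round(f[3],3))
        except Exception as x: print(c,x)
if 0: pass
for n,p in zip("ts",P): np.save(f"last_{n}.npy",p["img"])
E
python3 c.py green,88,-143
```

```text
{'time_s': 6.37, 'qpos': [11.18, 54.65, 55.42, 4.0, 98.16, 97.54], 'ee_pos': [693.77, 171.5, 33.2], 'ee_rot': [-179.81, 28.5, 3.26], 'force': [-0.94, 0.09, 0.44]}
out from mid marker 175.3 right -141.9
green division by zero
green out 92.2 right -140.8 yaw -0.7 iou 0.944
green out 92.2 right -140.8 yaw -0.7 iou 0.944
```

Emit:
{"api": "step_arm", "payload": {"plan": [0.48,0,0.88,0,0,0,0,0,0,0,0,0,-0.879,0,0.477,0,0,0,-0.7,0,0.38,0,0,0,-0.7,0.0,0.38,0,0,0]}}

```text
time_s: 6.88
ee_pos: [665.9, 169.9, 20.4]
ee_rot: [-179.8, 28.7, 3.2]
force: [3.1, 0.8, 3.6]
gripper_width: 60.2
gripper_force: 2.4
```

Emit:
{"api": "step_arm", "payload": {"plan": [-0.879,0.1,0.477,0,0,0,-0.879,0.1,0.477,0,0,0,-0.879,0.1,0.477,0,0,0,-0.879,0.1,0.477,0,0,0,-0.879,0.1,0.477,0,0,0]}}

```text
time_s: 7.3
ee_pos: [615.8, 162.2, 20.4]
ee_rot: [-179.8, 28.8, 3.2]
force: [2.4, 0.6, 1.7]
gripper_width: 60.0
gripper_force: 2.0
```

```bash
python3 s.py; python3 c.py green,35,-135
```

```text
{'time_s': 7.3, 'qpos': [11.61, 48.25, 72.03, 4.17, 88.22, 97.22], 'ee_pos': [615.82, 162.19, 20.41], 'ee_rot': [-179.84, 28.77, 3.25], 'force': [2.44, 0.56, 1.72]}
out from mid marker 97.0 right -137.0
green division by zero
green out 57.6 right -141.4 yaw -36.9 iou 0.396
green out 57.6 right -141.4 yaw -36.9 iou 0.396
```

Emit:
{"api": "step_arm", "payload": {"plan": [-1.02,0.12,0.217,0,0,0,-0.879,0.12,0.477,0,0,0,-0.879,0.12,0.477,0,0,0,-0.879,0.12,0.477,0,0,0,-0.879,0.12,0.477,0,0,0]}}

```text
time_s: 7.82
ee_pos: [565.9, 153.3, 22.8]
ee_rot: [-179.9, 28.9, 3.2]
force: [0.8, 0.5, -0.1]
gripper_width: 59.7
gripper_force: 0.5
```

```bash
python3 s.py; python3 c.py green,-17,-131; python3 -c "
import numpy as np,cv2
a=np.vstack([np.load('last_t.npy')[110:310,110:410],np.load('last_s.npy')[110:310,110:410]])
cv2.imwrite('pics/g1.png',cv2.resize(a[:,:,::-1],None,fx=1.5,fy=1.5))"
```

```text
{'time_s': 7.82, 'qpos': [11.72, 44.17, 80.94, 4.25, 83.55, 96.96], 'ee_pos': [565.87, 153.29, 22.79], 'ee_rot': [-179.87, 28.93, 3.23], 'force': [0.79, 0.5, -0.08]}
out from mid marker 46.6 right -130.9
green division by zero
green division by zero
green division by zero
```

View pics/g1.png

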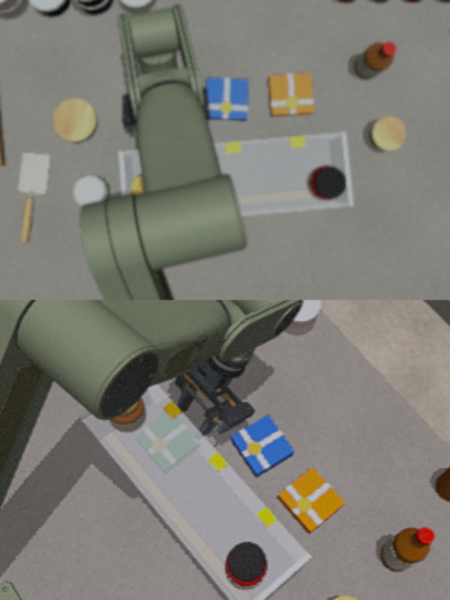

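Top: arm covers the left part. Side (lower half): the green box lies under the clear shelf, pale, at about (168,440). It sits behind the left marker at (172,410). I'll fit it with a paler mask.

```bash
cat > c2.py <<'E'
# boxes under the shelf: pale colour mask, side picture
import fit, sys
from fit import *
d=np.array([.9984,.0569]); e=np.array([.0569,-.9984]); m=np.array([526.8,19.9])
def pale(cols,cam="side",dbg=0):
    p=viewer.grab_frame(cam)
    for c in cols:
        c,o,r=c.split(','); x0=m+float(o)*d+float(r)*e
        i=p["img"].astype(int); R_,G,B=i[...,0],i[...,1],i[...,2]
        s={"green":G-R_,"blue":B-R_,"orange":R_-B}[c]
        u=proj(p,[[*x0,28]])[0].astype(int)
        if dbg: print(p["img"][u[1]-10:u[1]+11:5,u[0]-10:u[0]+11:5].tolist())
        th={"green":14,"blue":22,"orange":25}[c]
        fit.mask=lambda p,c,smin=0:((s>th)*255).astype(np.uint8)
        mm=near(fit.mask(p,c),u); 
        try:
            f=fitbox([p],c,x0); q=np.array(f[:2])-m
            print(c,'n',(mm>0).sum(),'out',(q@d).round(1),'right',(q@e).round(1),'yaw',(f[2]-3.26).round(1),'iou',round(f[3],3))
        except Exception as x: print(c,x)
if __name__=="__main__": pale(sys.argv[2:],sys.argv[1],1)
E
python3 c2.py side green,-19,-131
```

```text
[[[157, 158, 163], [144, 161, 155], [142, 158, 152], [143, 160, 153], [149, 152, 153]], [[143, 160, 154], [143, 159, 153], [143, 157, 152], [160, 166, 165], [177, 174, 177]], [[176, 173, 176], [144, 160, 154], [176, 174, 178], [153, 161, 159], [143, 159, 153]], [[157, 163, 155], [167, 159, 149], [147, 159, 152], [145, 161, 153], [138, 156, 150]], [[179, 172, 177], [147, 157, 150], [177, 173, 178], [143, 158, 152], [140, 158, 151]]]
green n 501 out -19.9 right -131.7 yaw -1.1 iou 0.895
```

Emit:
{"api": "step_arm", "payload": {"plan": [-0.438,0.02,0.242,0,0,0,-0.438,0.02,0.242,0,0,0,-0.438,0.02,0.242,0,0,0,-0.438,0.02,0.242,0,0,0]}}

```text
time_s: 8.3
ee_pos: [545.7, 151.3, 23.1]
ee_rot: [-179.9, 29.0, 3.2]
force: [1.6, 0.1, -2.1]
gripper_width: 60.3
gripper_force: 0.4
```

Emit:
{"api": "step_arm", "payload": {"plan": [-0.175,0,0.097,0,0,0,-0.175,0,0.097,0,0,0]}}

```text
time_s: 8.47
ee_pos: [541.6, 151.1, 23.3]
ee_rot: [-179.9, 29.0, 3.2]
force: [1.5, 1.1, -1.1]
gripper_width: 59.9
gripper_force: 0.5
```

Emit:
{"api": "step_arm", "payload": {"plan": [-0.131,0,0.073,0,0,0,-0.131,0,0.073,0,0,0]}}

```text
time_s: 8.63
ee_pos: [538.9, 151.0, 23.3]
ee_rot: [-179.9, 28.9, 3.2]
force: [0.5, -1.3, -0.5]
gripper_width: 60.3
gripper_force: 0.5
```

```bash
python3 s.py; python3 c2.py side green,-46,-131|tail -1
```

```text
{'time_s': 8.63, 'qpos': [11.98, 42.15, 85.43, 4.4, 81.1, 96.98], 'ee_pos': [538.88, 151.01, 23.32], 'ee_rot': [-179.87, 28.95, 3.24], 'force': [0.5, -1.35, -0.53]}
out from mid marker 19.5 right -130.2
green n 514 out -43.6 right -133.4 yaw -0.1 iou 0.906
```

Emit:
{"api": "step_arm", "payload": {"plan": [-0.131,0.03,0.073,0,0,0,-0.131,0.03,0.073,0,0,0]}}

```text
time_s: 8.85
ee_pos: [536.1, 150.3, 23.3]
ee_rot: [-179.9, 28.9, 3.2]
force: [1.3, -0.6, -0.3]
gripper_width: 60.2
gripper_force: 0.5
```

```bash
python3 s.py
```

```text
{'time_s': 8.85, 'qpos': [11.96, 41.93, 85.91, 4.41, 80.82, 96.95], 'ee_pos': [536.05, 150.27, 23.33], 'ee_rot': [-179.86, 28.94, 3.23], 'force': [1.35, -0.61, -0.26]}
out from mid marker 16.7 right -129.6
```

Emit:
{"api": "step_arm", "payload": {"plan": [-0.131,0.03,0.073,0,0,0,-0.131,0.03,0.073,0,0,0]}}

```text
time_s: 9.02
ee_pos: [533.0, 149.5, 23.3]
ee_rot: [-179.9, 28.9, 3.2]
force: [3.1, 1.7, 0.9]
gripper_width: 60.2
gripper_force: 1.8
```

Emit:
{"api": "step_arm", "payload": {"plan": [-0.088,0,0.048,0,0,0]}}

```text
time_s: 9.1
ee_pos: [532.8, 149.6, 23.3]
ee_rot: [-179.8, 28.8, 3.2]
force: [4.7, 1.8, 0.0]
gripper_width: 59.7
gripper_force: 2.2
```

Emit:
{"api": "step_arm", "payload": {"plan": [-0.088,0,0.048,0,0,0,0,0,0,0,0,0]}}

```text
time_s: 9.27
ee_pos: [532.7, 149.8, 23.4]
ee_rot: [-179.8, 28.7, 3.2]
force: [4.5, 1.4, -0.1]
gripper_width: 60.1
gripper_force: 2.6
```

Emit:
{"api": "step_arm", "payload": {"plan": [-0.131,0,0.073,0,0,0,-0.131,0,0.073,0,0,0,0,0,0,0,0,0,0,0,0,0,0,0]}}

```text
time_s: 9.6
ee_pos: [532.3, 149.8, 23.5]
ee_rot: [-179.8, 28.3, 3.3]
force: [10.4, 1.7, -0.2]
gripper_width: 60.1
gripper_force: 5.0
```

```bash
python3 s.py; python3 c2.py side green,-50,-131|tail -1
```

```text
{'time_s': 9.6, 'qpos': [12.0, 41.32, 86.96, 4.41, 79.77, 96.93], 'ee_pos': [532.32, 149.8, 23.48], 'ee_rot': [-179.79, 28.32, 3.26], 'force': [10.4, 1.71, -0.2]}
out from mid marker 12.9 right -129.4
green n 505 out -49.0 right -131.4 yaw -3.0 iou 0.882
```

Emit:
{"api": "step_arm", "payload": {"plan": [2.64,0,-1.43,0,0,0,2.64,0,-1.43,0,0,0,0.91,0,-3.56,0,0,0,0.91,0,-3.56,0,0,0,0.91,0,-3.56,0,0,0]}}

```text
time_s: 10.07
ee_pos: [663.1, 156.2, 103.7]
ee_rot: [-179.9, 29.2, 3.2]
force: [0.7, 0.9, 0.1]
gripper_width: 60.0
gripper_force: 0.0
```

Emit:
{"api": "step_arm", "payload": {"plan": [0.57,3.9,-0.31,0,0,0,0.57,3.9,-0.31,0,0,0,0.57,3.9,-0.31,0,0,0,0.57,3.9,-0.31,0,0,0,0.57,3.9,-0.31,0,0,0]}}

```text
time_s: 10.48
ee_pos: [705.8, -38.1, 102.3]
ee_rot: [-179.9, 29.1, 3.3]
force: [1.5, 0.4, 0.7]
gripper_width: 60.0
gripper_force: 0.0
```

Emit:
{"api": "step_arm", "payload": {"plan": [0.57,3.9,-0.31,0,0,0,0.57,3.9,-0.31,0,0,0,0,0,0,0,0,0,0,0,0,0,0,0]}}

```text
time_s: 10.82
ee_pos: [722.9, -116.2, 101.1]
ee_rot: [-179.8, 29.1, 3.0]
force: [-0.3, -0.0, -0.5]
gripper_width: 60.1
gripper_force: 0.0
```

```bash
python3 s.py; python3 c2.py side green,-50,-131|tail -1; python3 c2.py top green,-50,-131|tail -1;python3 c.py blue,116,-1; python3 -c "
import numpy as np,cv2
a=np.vstack([np.load('last_t.npy')[110:310,110:410],np.load('last_s.npy')[110:310,110:410]])
cv2.imwrite('pics/g2.png',cv2.resize(a[:,:,::-1],None,fx=1.5,fy=1.5))"
```

```text
{'time_s': 10.82, 'qpos': [-7.8, 54.38, 46.41, -5.34, 107.86, 78.89], 'ee_pos': [722.91, -116.22, 101.14], 'ee_rot': [-179.84, 29.14, 3.01], 'force': [-0.32, -0.01, -0.51]}
out from mid marker 188.0 right 147.1
green n 260 out -45.2 right -128.3 yaw -10.7 iou 0.388
green n 393 out -53.8 right -125.7 yaw 0.1 iou 0.889
blue out 114.9 right 0.4 yaw -7.9 iou 0.956
blue division by zero
blue out 114.9 right 0.4 yaw -7.9 iou 0.956
```

View pics/g2.png

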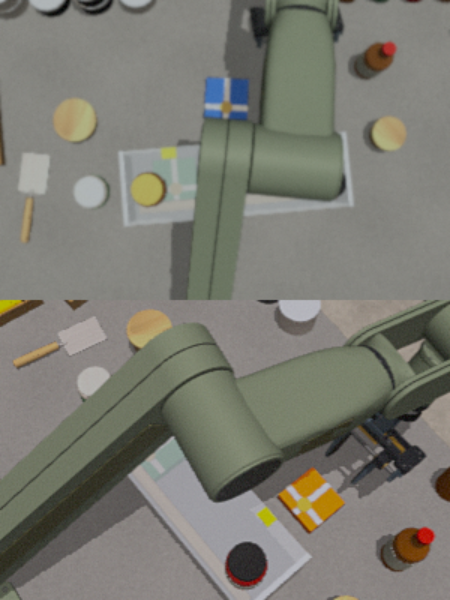

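The top view shows blue at (227,98), green under the shelf at about (183,175) and partly behind the honey jar. In the side view orange is at (311,498), with the gripper hovering behind it at (400,450).

Emit:
{"api": "step_arm", "payload": {"plan": [1.94,-0.2,1.9,0,0,0,1.19,0,2.2,0,0,0,1.19,0,2.2,0,0,0,0,0,0,0,0,0,0,0,0,0,0,0]}}

```text
time_s: 11.43
ee_pos: [730.3, -109.4, 25.6]
ee_rot: [-179.8, 29.2, 3.4]
force: [-0.3, -0.4, -0.2]
gripper_width: 60.0
gripper_force: 0.0
```

```bash
python3 s.py; python3 c.py orange,113,144
```

```text
{'time_s': 11.43, 'qpos': [-7.24, 57.96, 49.29, -5.08, 101.47, 79.7], 'ee_pos': [730.28, -109.36, 25.6], 'ee_rot': [-179.83, 29.15, 3.36], 'force': [-0.27, -0.38, -0.18]}
out from mid marker 195.8 right 140.6
orange division by zero
orange out 117.1 right 143.1 yaw -0.9 iou 0.965
orange out 117.1 right 143.1 yaw -0.9 iou 0.965
```

Emit:
{"api": "step_arm", "payload": {"plan": [-0.7,0,0.38,0,0,0,-0.7,0,0.4,0,0,0,-0.876,-0.1,0.482,0,0,0,-0.876,-0.1,0.482,0,0,0,-0.876,-0.1,0.482,0,0,0]}}

```text
time_s: 11.95
ee_pos: [685.8, -110.5, 28.3]
ee_rot: [-179.9, 28.7, 3.2]
force: [2.0, -0.4, -1.3]
gripper_width: 60.0
gripper_force: 0.5
```

Emit:
{"api": "step_arm", "payload": {"plan": [-0.876,-0.1,0.482,0,0,0,-0.876,-0.1,0.482,0,0,0,-0.876,-0.1,0.482,0,0,0,-0.876,-0.1,0.482,0,0,0,-0.876,-0.1,0.482,0,0,0]}}

```text
time_s: 12.37
ee_pos: [635.7, -108.3, 28.4]
ee_rot: [-179.9, 28.7, 3.2]
force: [1.1, -0.2, -0.8]
gripper_width: 60.4
gripper_force: 0.5
```

```bash
python3 s.py; python3 c.py orange,37,134;python3 c2.py side orange,37,134|tail -1
```

```text
{'time_s': 12.37, 'qpos': [-8.04, 48.41, 70.33, -5.31, 89.5, 80.13], 'ee_pos': [635.69, -108.29, 28.38], 'ee_rot': [-179.93, 28.69, 3.23], 'force': [1.07, -0.16, -0.82]}
out from mid marker 101.4 right 134.2
orange division by zero
orange out 42.2 right 135.1 yaw 0.1 iou 0.449
orange out 42.2 right 135.1 yaw 0.1 iou 0.449
orange n 785 out 37.5 right 135.8 yaw -0.7 iou 0.961
```

Emit:
{"api": "step_arm", "payload": {"plan": [-0.828,-0.1,0.57,0,0,0,-0.828,-0.1,0.57,0,0,0,-0.828,-0.1,0.57,0,0,0,-0.828,-0.1,0.57,0,0,0,-0.876,-0.1,0.482,0,0,0]}}

```text
time_s: 12.93
ee_pos: [586.2, -106.2, 23.3]
ee_rot: [-179.9, 28.7, 3.2]
force: [2.2, -0.2, 0.6]
gripper_width: 59.7
gripper_force: 0.9
```

```bash
python3 s.py; python3 c2.py side orange,-14,131
```

```text
{'time_s': 12.93, 'qpos': [-8.41, 44.71, 79.53, -5.52, 84.02, 80.34], 'ee_pos': [586.2, -106.22, 23.29], 'ee_rot': [-179.93, 28.72, 3.23], 'force': [2.21, -0.15, 0.63]}
out from mid marker 52.1 right 129.3
[[[184, 161, 152], [179, 158, 148], [181, 160, 149], [173, 170, 49], [185, 184, 0]], [[178, 174, 175], [177, 157, 147], [181, 160, 149], [180, 176, 180], [179, 173, 178]], [[176, 165, 167], [173, 164, 154], [177, 174, 179], [179, 164, 159], [182, 162, 151]], [[78, 64, 62], [38, 40, 42], [115, 111, 103], [180, 160, 148], [180, 159, 148]], [[54, 54, 53], [53, 50, 51], [51, 48, 44], [134, 112, 103], [181, 159, 151]]]
orange n 675 out -16.0 right 137.4 yaw 6.8 iou 0.734
```

Emit:
{"api": "step_arm", "payload": {"plan": [-0.438,0,0.24,0,0,0,-0.438,0,0.24,0,0,0,-0.438,0,0.24,0,0,0,-0.438,0,0.24,0,0,0,-0.438,0,0.24,0,0,0]}}

```text
time_s: 13.4
ee_pos: [559.6, -107.6, 22.6]
ee_rot: [-179.9, 28.9, 3.2]
force: [1.8, -0.2, 1.4]
gripper_width: 60.1
gripper_force: 1.0
```

Emit:
{"api": "step_arm", "payload": {"plan": [-0.351,0,0.192,0,0,0,-0.263,0,0.145,0,0,0,-0.088,0,0.048,0,0,0]}}

```text
time_s: 13.65
ee_pos: [550.9, -108.0, 22.5]
ee_rot: [-179.9, 29.0, 3.2]
force: [2.0, -0.9, 0.9]
gripper_width: 59.9
gripper_force: 1.0
```

```bash
python3 s.py
```

```text
{'time_s': 13.65, 'qpos': [-8.97, 42.31, 85.24, -5.82, 80.97, 80.21], 'ee_pos': [550.95, -107.96, 22.5], 'ee_rot': [-179.86, 29.0, 3.23], 'force': [1.95, -0.95, 0.92]}
out from mid marker 16.8 right 129.0
```

Emit:
{"api": "step_arm", "payload": {"plan": [-0.131,0,0.073,0,0,0,-0.131,0,0.073,0,0,0]}}

```text
time_s: 13.82
ee_pos: [548.7, -108.1, 22.5]
ee_rot: [-179.9, 28.9, 3.2]
force: [2.3, -0.2, 1.7]
gripper_width: 60.4
gripper_force: 1.0
```

Emit:
{"api": "step_arm", "payload": {"plan": [-0.088,0,0.048,0,0,0]}}

```text
time_s: 13.9
ee_pos: [547.8, -108.1, 22.5]
ee_rot: [-179.9, 28.9, 3.2]
force: [4.4, 0.4, 2.9]
gripper_width: 60.2
gripper_force: 2.0
```

Emit:
{"api": "step_arm", "payload": {"plan": [-0.131,0,0.073,0,0,0,-0.131,0,0.073,0,0,0,0,0,0,0,0,0]}}

```text
time_s: 14.15
ee_pos: [547.4, -108.1, 22.7]
ee_rot: [-179.9, 28.5, 3.2]
force: [6.6, 1.2, 2.0]
gripper_width: 60.3
gripper_force: 3.7
```

Emit:
{"api": "step_arm", "payload": {"plan": [-0.131,0,0.073,0,0,0,0,0,0,0,0,0,0,0,0,0,0,0,0,0,0,0,0,0]}}

```text
time_s: 14.48
ee_pos: [547.2, -108.1, 22.8]
ee_rot: [-179.9, 28.4, 3.2]
force: [9.9, 0.7, 2.4]
gripper_width: 60.1
gripper_force: 5.0
```

```bash
python3 s.py
```

```text
{'time_s': 14.48, 'qpos': [-9.07, 41.69, 86.28, -5.8, 79.92, 80.17], 'ee_pos': [547.19, -108.11, 22.77], 'ee_rot': [-179.91, 28.37, 3.22], 'force': [9.92, 0.72, 2.43]}
out from mid marker 13.1 right 129.0
```

Emit:
{"api": "step_arm", "payload": {"plan": [2.64,0,-1.43,0,0,0,2.64,0,-1.43,0,0,0,0.91,0,-3.56,0,0,0,0.91,0,-3.56,0,0,0,0.91,0,-3.56,0,0,0]}}

```text
time_s: 14.9
ee_pos: [678.3, -100.9, 102.4]
ee_rot: [-179.8, 29.2, 3.3]
force: [1.1, -0.4, 0.0]
gripper_width: 59.7
gripper_force: 0.0
```

Emit:
{"api": "step_arm", "payload": {"plan": [1.1,-3.2,-0.6,0,0,0,1.1,-3.2,-0.6,0,0,0,1.1,-3.2,-0.6,0,0,0,1.1,-3.2,-0.6,0,0,0,0,0,0,0,0,0]}}

```text
time_s: 15.32
ee_pos: [721.8, 36.7, 100.5]
ee_rot: [-179.6, 29.1, 3.7]
force: [-0.6, 0.0, 0.1]
gripper_width: 59.6
gripper_force: 0.0
```

```bash
python3 s.py; sed -i 's/"orange":R_-B}/"orange":(R_-B)*(G-B<40)}/' c2.py; for c in side top; do python3 c2.py $c green,-51,-130|tail -1;python3 c2.py $c orange,-51,130|tail -1; done; python3 c.py blue,115,0; python3 -c "
import numpy as np,cv2
a=np.vstack([np.load('last_t.npy')[150:280,150:380],np.load('last_s.npy')[150:330,150:380]])
cv2.imwrite('pics/g3.png',cv2.resize(a[:,:,::-1],None,fx=1.9,fy=1.9))"
```

```text
{'time_s': 15.32, 'qpos': [2.16, 53.53, 48.33, -0.39, 107.19, 88.53], 'ee_pos': [721.76, 36.69, 100.47], 'ee_rot': [-179.62, 29.06, 3.72], 'force': [-0.58, 0.0, 0.13]}
out from mid marker 195.6 right -5.7
green n 456 out -47.9 right -132.7 yaw -0.3 iou 0.839
orange n 543 out -49.4 right 132.9 yaw -1.1 iou 0.808
green division by zero
orange n 134 out -54.9 right 167.9 yaw 60.6 iou 0.671
blue division by zero
blue out 118.7 right -1.8 yaw -7.9 iou 0.98
blue out 118.7 right -1.8 yaw -7.9 iou 0.98
```

View pics/g3.png

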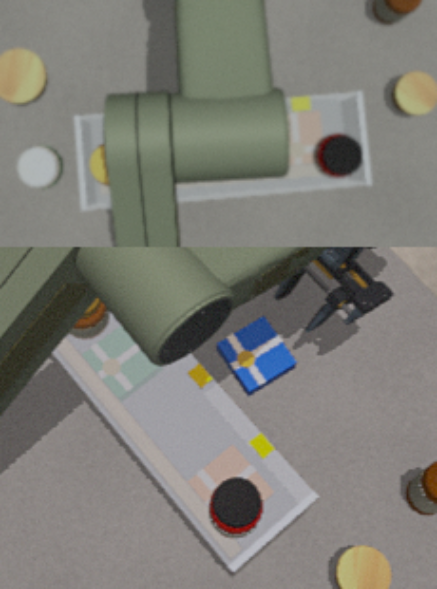

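The side view shows green behind the left marker at about (118,362). Orange is behind the right marker at about (230,475), partly behind the pepper jar. Blue is at (257,355), twisted about 8°. Blue is the last one.

Emit:
{"api": "step_arm", "payload": {"plan": [1.5,0,2.1,0,0,0,1.19,0,2.2,0,0,0,1.19,0,2.2,0,0,0,0,0,0,0,0,0,0,0,0,0,0,0]}}

```text
time_s: 16.03
ee_pos: [722.9, 28.5, 25.7]
ee_rot: [-179.9, 29.2, 3.1]
force: [-0.3, 0.3, 0.4]
gripper_width: 59.8
gripper_force: 0.0
```

```bash
python3 s.py
```

```text
{'time_s': 16.03, 'qpos': [1.62, 56.61, 52.38, -0.62, 100.19, 88.56], 'ee_pos': [722.91, 28.51, 25.68], 'ee_rot': [-179.87, 29.18, 3.14], 'force': [-0.35, 0.29, 0.38]}
out from mid marker 196.3 right 2.6
```

Emit:
{"api": "step_arm", "payload": {"plan": [-0.65,0,0.47,0,0,0,-0.65,0,0.47,0,0,0,-0.65,0,0.47,0,0,0,-0.65,0,0.47,0,0,0,-0.7,0,0.385,0,0,0]}}

```text
time_s: 16.45
ee_pos: [685.4, 27.0, 25.4]
ee_rot: [-179.9, 28.7, 3.2]
force: [1.4, -0.1, 0.2]
gripper_width: 60.2
gripper_force: 0.7
```

Emit:
{"api": "step_arm", "payload": {"plan": [-0.7,0,0.385,0,0,0,-0.7,0,0.385,0,0,0,-0.7,0,0.385,0,0,0,-0.7,0,0.385,0,0,0,-0.7,0,0.385,0,0,0]}}

```text
time_s: 16.87
ee_pos: [645.6, 24.8, 25.5]
ee_rot: [-179.9, 28.7, 3.2]
force: [1.7, 0.3, 0.2]
gripper_width: 60.0
gripper_force: 0.6
```

```bash
python3 s.py; python3 c2.py side blue,51,0|tail -1
```

```text
{'time_s': 16.87, 'qpos': [1.52, 48.92, 69.65, -0.68, 90.09, 88.54], 'ee_pos': [645.6, 24.82, 25.45], 'ee_rot': [-179.88, 28.66, 3.18], 'force': [1.68, 0.29, 0.25]}
out from mid marker 118.9 right 1.8
blue n 664 out 57.8 right 4.0 yaw 1.1 iou 0.966
```

Emit:
{"api": "step_arm", "payload": {"plan": [-0.79,-0.05,0.435,0,0,0,-0.79,-0.05,0.435,0,0,0,-0.79,-0.05,0.435,0,0,0,-0.79,-0.05,0.435,0,0,0,-0.79,-0.05,0.435,0,0,0]}}

```text
time_s: 17.33
ee_pos: [600.7, 25.0, 25.0]
ee_rot: [-179.9, 28.7, 3.2]
force: [1.1, 1.2, 0.7]
gripper_width: 60.0
gripper_force: 0.8
```

Emit:
{"api": "step_arm", "payload": {"plan": [-0.75,-0.03,0.42,0,0,0,-0.75,-0.03,0.42,0,0,0,-0.6,0,0.34,0,0,0,-0.43,0,0.25,0,0,0,-0.43,0,0.25,0,0,0]}}

```text
time_s: 17.75
ee_pos: [565.9, 23.9, 23.5]
ee_rot: [-179.9, 28.8, 3.2]
force: [1.7, -0.4, 1.1]
gripper_width: 60.1
gripper_force: 0.9
```

```bash
python3 s.py; python3 c2.py side blue,-25,0|tail -1
```

```text
{'time_s': 17.75, 'qpos': [1.62, 42.77, 83.91, -0.65, 82.11, 88.69], 'ee_pos': [565.87, 23.91, 23.5], 'ee_rot': [-179.88, 28.8, 3.21], 'force': [1.72, -0.45, 1.08]}
out from mid marker 39.2 right -1.8
blue n 651 out -23.6 right -0.5 yaw 0.7 iou 0.963
```

Emit:
{"api": "step_arm", "payload": {"plan": [-0.438,0,0.24,0,0,0,-0.438,0,0.24,0,0,0,-0.438,0,0.24,0,0,0,-0.438,0,0.24,0,0,0,-0.175,0,0.097,0,0,0]}}

```text
time_s: 18.22
ee_pos: [542.1, 22.9, 22.5]
ee_rot: [-179.9, 29.0, 3.2]
force: [1.0, 1.1, 0.8]
gripper_width: 60.0
gripper_force: 0.7
```

Emit:
{"api": "step_arm", "payload": {"plan": [-0.131,0,0.073,0,0,0]}}

```text
time_s: 18.3
ee_pos: [541.2, 22.8, 22.5]
ee_rot: [-179.9, 29.0, 3.2]
force: [1.7, -0.2, 0.3]
gripper_width: 59.9
gripper_force: 0.8
```

```bash
python3 s.py
```

```text
{'time_s': 18.3, 'qpos': [1.59, 41.14, 87.88, -0.68, 79.96, 88.68], 'ee_pos': [541.17, 22.83, 22.47], 'ee_rot': [-179.87, 28.99, 3.24], 'force': [1.7, -0.17, 0.33]}
out from mid marker 14.5 right -2.1
```

Emit:
{"api": "step_arm", "payload": {"plan": [-0.088,0,0.048,0,0,0,-0.088,0,0.048,0,0,0,-0.088,0,0.048,0,0,0]}}

```text
time_s: 18.55
ee_pos: [539.8, 22.8, 22.5]
ee_rot: [-179.9, 28.8, 3.2]
force: [4.9, 0.8, 1.5]
gripper_width: 60.0
gripper_force: 2.7
```

Emit:
{"api": "step_arm", "payload": {"plan": [-0.131,0,0.073,0,0,0,-0.131,0,0.073,0,0,0,0,0,0,0,0,0,0,0,0,0,0,0]}}

```text
time_s: 18.88
ee_pos: [539.5, 22.8, 22.7]
ee_rot: [-179.9, 28.4, 3.2]
force: [9.0, 0.5, 1.9]
gripper_width: 60.1
gripper_force: 4.5
```

Emit:
{"api": "step_arm", "payload": {"plan": [0,0,0,0,0,0,0,0,0,0,0,0]}}

```text
time_s: 19.05
ee_pos: [539.5, 22.9, 22.7]
ee_rot: [-179.9, 28.4, 3.2]
force: [8.8, 0.3, 2.5]
gripper_width: 60.5
gripper_force: 4.5
```

Emit:
{"api": "step_arm", "payload": {"plan": [2.64,0,-1.43,0,0,0,2.64,0,-1.43,0,0,0,0.91,0,-3.56,0,0,0,0.91,0,-3.56,0,0,0,0.91,0,-3.56,0,0,0]}}

```text
time_s: 19.47
ee_pos: [670.9, 29.9, 102.6]
ee_rot: [-179.9, 29.2, 3.2]
force: [1.8, -0.2, -0.5]
gripper_width: 59.9
gripper_force: 0.0
```

Emit:
{"api": "step_arm", "payload": {"plan": [0,0,-3.5,0,0,0,0,0,-3.5,0,0,0,0,-2,-3,0,0,0,0,-3,-2,0,0,0,0,-3.5,0,0,0,0]}}

```text
time_s: 19.88
ee_pos: [726.3, 116.8, 210.7]
ee_rot: [-179.9, 28.6, 3.0]
force: [0.7, -0.2, 0.5]
gripper_width: 60.1
gripper_force: 0.0
```

Emit:
{"api": "step_arm", "payload": {"plan": [0,-3.5,0,0,0,0,0,-3.5,0,0,0,0,0,-3.5,0,0,0,0,0,0,0,0,0,0,0,0,0,0,0,0]}}

```text
time_s: 20.3
ee_pos: [717.5, 224.9, 206.3]
ee_rot: [-179.9, 29.1, 3.4]
force: [0.4, -0.8, -0.2]
gripper_width: 59.7
gripper_force: 0.0
```

```bash
python3 s.py; for c in side top; do python3 c2.py $c green,-51,-130|tail -1;python3 c2.py $c orange,-51,130|tail -1;python3 c2.py $c blue,-51,0|tail -1; done; python3 c.py; python3 -c "
import numpy as np,cv2
a=np.vstack([np.load('last_t.npy')[150:280,150:380],np.load('last_s.npy')[150:330,150:380]])
cv2.imwrite('pics/g4.png',cv2.resize(a[:,:,::-1],None,fx=1.9,fy=1.9))"
```

```text
{'time_s': 20.3, 'qpos': [14.25, 55.38, 29.7, 6.39, 123.46, 103.01], 'ee_pos': [717.54, 224.93, 206.31], 'ee_rot': [-179.92, 29.14, 3.43], 'force': [0.39, -0.79, -0.18]}
out from mid marker 202.1 right -193.8
green n 482 out -47.8 right -132.0 yaw -1.4 iou 0.879
orange n 541 out -48.9 right 133.1 yaw -2.0 iou 0.807
blue n 649 out -47.4 right -1.4 yaw -0.3 iou 0.939
green division by zero
orange n 172 out -56.2 right 143.2 yaw -5.4 iou 0.699
blue n 400 out -54.4 right 1.4 yaw -0.8 iou 0.898
```

View pics/g4.png

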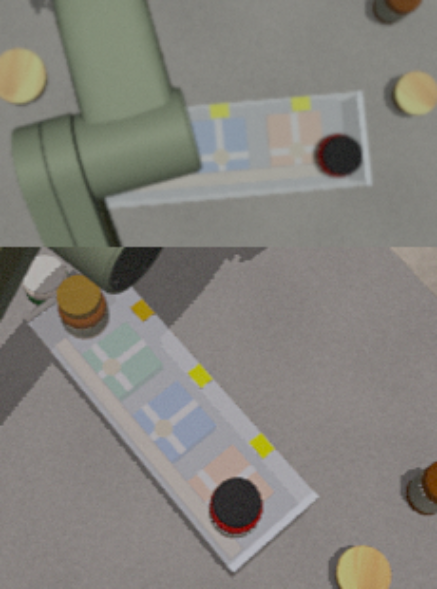

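Side view: the boxes are at about (122,362), (175,420) and (230,475). They form one straight row, each behind its marker and flush with the stop. The arm is clear, so I hand in.

```bash
python3 -c "
from workcell import env; print(env.job_done())"
```

```text
the job is handed in; nothing more can be done
None
```

I handed the job in at about 20 s. Green (left), orange (right) and blue (middle) were each pressed home in that order at 9–10 N wrist force. The last camera fits showed all three square and within about 3 mm of their markers. The pepper jar partly hides orange, so its fit is the least certain. `env.job_done()` returned no score.

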